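Make up two soil-sampling kits

ROBOT

A 6-joint arm with a two-finger parallel gripper is mounted at the origin on the work surface. World frame = base frame: x ahead of the robot, y to its left, z up, the work surface at z = 0. Lengths are in m, angles in rad, forces in N, time in s.
With the tool pointing down it reaches from about 0.35 to 0.925 m from the base axis. Payload 6.4 kg.
Tool frame: the origin (TCP) lies midway between the tips of the shut fingers; the grasp point (between the pads) lies 19 mm behind it; z points along the fingers, y is the line along which they close (so a half turn about z gives the same grasp; the last joint's range is limited). The gripper opens to 85 mm and grips with 20 to 120 N. Pads are 22 mm wide; open, the fingers measure 114 mm over their backs; the gripper's body (76 mm by 85 mm) begins 54 mm behind the grasp point. The pads swing forward as they close: fully open they stand 13 mm farther back than shut.
Start: joints at [1.068, 0.245, 1.558, -0, 1.339, -0.174], TCP at [0.21, 0.615, 0.231] pointing down, gripper open.
Joint ranges: [-3.13, 3.13], [-1.02, 2.26], [0.13, 2.54], [-0.95, 4.09], [0.21, 2.88], [-2.74, 2.74]. Speed limits (rad/s): [2.57, 2.57, 3.14, 3.14, 3.14, 3.14].

INTERFACE

Orientations are given as a 3x3 rotation matrix whose columns are the frame's x, y, z axes.
In Python, from station import * gives the robot as it stands. Calls block until the motion is done:
- move_ptp(position, orientation): joint-space move of the TCP to a pose.
- movel(position, speed=0.15, orientation=None, stop_force=None): straight line of the TCP; orientation=None keeps the orientation; speed is the mean speed in m/s. With stop_force (N) it stops when the force on the tool has changed by that much, and returns True; else False.
- movej(angles): joint-space move.
- grip(opening, squeeze=None): finger opening in m; squeeze is the grip in N (None keeps the last); returns when the fingers have stopped.
- pause(seconds).
- solve_ik(position, orientation): joint angles nearest the present ones, or None.
- read_camera(name): name is "side" or "top"; returns (picture, depth): 384x512x3 uint8, blue, green, red; 384x512 float32, m along the optical axis (not along the pixel's ray), 0 where there is no reading.
- camera_model(name): a dict with "mtx" (3x3 intrinsics, pixels), "pose" (4x4, takes a point from camera to world coordinates). Camera axes: x right, y up, looking along -z (the intrinsics and any distortion apply to the point x, -y, -z); pixel columns grow to the right and rows downward; lengths in m; the calibration is good to about 2 mm. A picture is of the moment at which its call begins. camera_model takes no time and is no camera call.
A pose or a line that the arm cannot do raises Unreachable and nothing moves.
- close_job(): hands the job in; it is judged then, once.
Trained networks look in the newest picture that a camera, given by its name, has taken for a name from the list of things; names that differ only in an ending like _2 or _b are one class to them, and where a whole thing is asked for, a point or a joint stands for the part that bears it (a point fixed in the world has none). Each returns a list of dicts, best first, with "confidence" (0 to 1); they miss things now and then, are a little off and sometimes report something else, mostly with a low value. They report only what shows in the picture. A call takes as long as a camera call.
- regions_of(camera, thing): "mask" (384x512 bool, what is visible of it) and "rect" ([left, top, right, bottom] in pixels, round what is visible of it).
Readings, each from a call of its own:
- current_time_s(): time.
- current_qpos(): joint angles.
- current_qvel(): joint speeds.
- current_joint_torque(): joint torques, N m.
- current_position(): TCP position.
- current_tool_rot(): TCP orientation.
- current_force(): force on the tool from outside, world axes, zero at the start.
- current_ft_torque(): the same for the moment, N m.
- current_opening(): finger opening in m.
- current_finger_force(): force on a finger pad.
Only numpy, scipy, OpenCV 4.12 (cv2) and the standard library are available. Lean on these libraries where they do the work, as an engineer would, in place of code of your own. Each camera call takes 0.05 s, during which the arm holds its last target. There are 200 camera calls.

TASK

Make up two soil-sampling kits from the things standing on the bench. The oblong tray gets the open dish, with the tall ring stood inside the dish, and the driving head beside the dish; the square tray gets the closed tin and the small low ring side by side. Set everything down upright and flat, without dropping it, and leave the two white-capped cores where they stand.

Things in the scene. Friction and masses are not known exactly. Their poses are not given: they have to be found in the camera images.
- oblong_tray: Shallow oblong aluminium tray lying on the bench, immovable: 190 (its x) by 104 (its y) outside, 184 by 98 inside, walls 3 thick with a rim 16 above the bench (19 over the rolled edge at most), floor 3 thick. Origin: centre of its underside, on the bench; x along its length, z up. Takes the dish (with the tall ring in it) and the driving head, one at each end.
- square_tray: Shallow square aluminium tray lying on the bench, immovable: 140 by 140 outside, 134 by 134 inside, walls 3 thick with a rim 16 above the bench (19 at most), floor 3 thick. Origin: centre of its underside, on the bench; x and y along its sides, z up. Takes the tin and the low ring.
- dish: Open round aluminium drying dish standing on its base, like a small cup with a closed floor: diameter 66 at the rim and 63 at the base, 32 high, wall 2, floor 3 thick (inside 62 wide at the rim, 59 at the floor), 45 g. Origin: centre of its underside; z up.
- tall_ring: Empty steel core ring, a tube open at both ends, standing upright on the bench in the stock (the much wider rings, 84 across, in the big tray at the back are not it): outside diameter 50, inside 45, 50 high, about 130 g. Origin: centre of its lower end; z up. Fits inside the dish with about 5 to spare all round, and then stands 21 above the dish's rim.
- low_ring: Small low steel ring, a short tube open at both ends, standing on its end: outside diameter 40, inside 35, 25 high, about 50 g. Origin: centre of its lower end; z up.
- driving_head: Solid steel driving head for core rings, standing on its wide end: a dark round foot of diameter 56, 24 high, sloping in to a bright upright stem of diameter 24 that runs from 31 to 62 above the underside; about 400 g. Grip it by the stem. Origin: centre of its underside; z up, along the stem.
- tin: Closed round aluminium sample tin with its lid on (the lid does not come off): body diameter 60, lid diameter 62 from 27 up to 43, which is the full height; 80 g. Origin: centre of its underside; z up.
- core_1: A filled steel core ring closed at both ends with white plastic caps: an upright cylinder, diameter 58 at the caps (53 between them), 53 high. Not part of a kit: a sample that must stay where it stands. Origin: centre of its underside; z up.
- core_2: A filled steel core ring closed at both ends with white plastic caps: an upright cylinder, diameter 58 at the caps (53 between them), 53 high. Not part of a kit: a sample that must stay where it stands. Origin: centre of its underside; z up.

How it is judged:
At the end, for the whole second after the job is handed in: Upright (0.1 rad), released, at rest: dish and driving head on the oblong tray's floor, tin and low ring on the square tray's floor (underside within 3 mm of it, inside the walls), tall ring on the dish's floor (within 4 mm, centres within 12 mm) (x of dish in the frame of oblong_tray between -0.062 and 0.062 m and y of dish in the frame of oblong_tray between -0.019 and 0.019 m and z of dish in the frame of oblong_tray between -0.002 and 0.006 m and x of driving_head in the frame of oblong_tray between -0.067 and 0.067 m and y of driving_head in the frame of oblong_tray between -0.024 and 0.024 m and z of driving_head in the frame of oblong_tray between -0.002 and 0.006 m and x of tin in the frame of square_tray between -0.04 and 0.04 m and y of tin in the frame of square_tray between -0.04 and 0.04 m and z of tin in the frame of square_tray between -0.002 and 0.006 m and x of low_ring in the frame of square_tray between -0.05 and 0.05 m and y of low_ring in the frame of square_tray between -0.05 and 0.05 m and z of low_ring in the frame of square_tray between -0.002 and 0.006 m and horizontal distance between tall_ring and dish below 0.012 m and z of tall_ring in the frame of dish between -0.002 and 0.007 m and angle between each of dish, tall_ring, low_ring, driving_head, tin's own z axis and vertical below 0.1 rad and linear speed of each of dish, tall_ring, low_ring, driving_head, tin below 0.02 m/s and angular speed of each of dish, tall_ring, low_ring, driving_head, tin below 0.3 rad/s); the robot touches nothing.
It fails at once if one of the five kit things is let fall (in the air, touching nothing, faster than 0.7 m/s: a drop of about 25 mm) ((contact force between dish and anything else below 0.05 N and linear speed of dish above 0.7 m/s) or (contact force between tall_ring and anything else below 0.05 N and linear speed of tall_ring above 0.7 m/s) or (contact force between low_ring and anything else below 0.05 N and linear speed of low_ring above 0.7 m/s) or (contact force between driving_head and anything else below 0.05 N and linear speed of driving_head above 0.7 m/s) or (contact force between tin and anything else below 0.05 N and linear speed of tin above 0.7 m/s)).
It fails at once if a white-capped core is pushed more than 20 mm from its place or tipped over (distance of any of core_1, core_2 from where it was at the start of the episode above 0.02 m or angle between any of core_1, core_2's own z axis and vertical above 0.5 rad).
It also fails if it takes over 134 s, if anything falls off the work surface, if the arm or the gripper's body presses on something with over 40 N, if the wrist force passes 120 N, or if a joint passes its speed limit or range.

## Working session

There is one attempt and no reset: what is moved stays moved. The work goes in short steps, each a Python script; the robot and the scene stay as the last script left them, time stands still between calls to the robot, and variables do not carry over. Pictures are saved under pics/ and viewed, at most 14 in all, crops included, and the job is handed in when it is done.

```bash
mkdir -p pics; ls; cat > h.py <<'E'
from station import *
import numpy as np, cv2
def cloud(cam, d):
    m=camera_model(cam); K=np.array(m["mtx"]); P=np.array(m["pose"])
    v,u=np.mgrid[:384,:512]
    x=(u-K[0,2])/K[0,0]*d; y=(v-K[1,2])/K[1,1]*d
    c=np.stack([x,-y,-d,np.ones_like(d)],-1)
    return (c@P.T)[...,:3]
THINGS=["oblong_tray","square_tray","dish","tall_ring","low_ring","driving_head","tin","core_1"]
E
python3 - <<'E'
from h import *
for c in ["top","side"]:
    im,d=read_camera(c); cv2.imwrite(f"pics/{c}1.png",im); np.save(f"{c}d.npy",d)
    W=cloud(c,d); np.save(f"{c}W.npy",W)
    m=camera_model(c); print(c,np.round(m["pose"],3).tolist(),np.round(m["mtx"],1).tolist(),(d==0).mean())
    for t in THINGS:
        for r in regions_of(c,t)[:4]:
            k=r["mask"]&(d>0); p=W[k]
            if len(p)<5: continue
            z=np.percentile(p[:,2],95); q=p[np.abs(p[:,2]-z)<.006]
            if len(q)==0: continue
            (cc,wh,a)=cv2.minAreaRect(q[:,:2].astype(np.float32)*1000); 
            print(t,round(r["confidence"],2),np.round(r["rect"]).tolist(),"ztop %.3f"%z,"rect c",np.round(cc,1),np.round(wh,1),round(a,1))
print(current_time_s())
E
```

```text
pics
top [[-0.005, 0.998, -0.058, 0.496], [-1.0, -0.004, 0.016, 0.005], [0.016, 0.058, 0.998, 1.16], [0.0, 0.0, 0.0, 1.0]] [[428.5, 0.0, 258.6], [0.0, 428.5, 180.7], [0.0, 0.0, 1.0]] 0.0038960774739583335
oblong_tray 0.57 [112.0, 163.0, 155.0, 237.0] ztop 0.017 rect c [518.8 316.5] [195.  110.5] 1.1
square_tray 0.85 [344.0, 149.0, 414.0, 221.0] ztop 0.017 rect c [ 552.8 -338.2] [144.7 145.6] 21.5
dish 0.59 [286.0, 160.0, 312.0, 186.0] ztop 0.033 rect c [ 578.  -123.1] [64.  64.2] 0.0
tall_ring 0.67 [246.0, 170.0, 264.0, 190.0] ztop 0.052 rect c [561.6  -2.7] [44.2 46.9] 89.7
low_ring 0.48 [241.0, 215.0, 264.0, 237.0] ztop 0.057 rect c [446.7   0.5] [54.1 54. ] 89.6
driving_head 0.83 [243.0, 125.0, 264.0, 144.0] ztop 0.064 rect c [685.1  -4.4] [20.7 21.4] 89.8
tin 0.56 [199.0, 125.0, 224.0, 152.0] ztop 0.047 rect c [675.2 110.9] [57.9 58.8] 89.9
core_1 0.94 [195.0, 166.0, 220.0, 191.0] ztop 0.056 rect c [565.8 121.4] [54.7 54.6] 89.7
core_1 0.68 [243.0, 215.0, 265.0, 234.0] ztop 0.057 rect c [447.3   1.1] [52.8 54.4] 44.8
side [[0.989, 0.106, -0.103, 0.49], [-0.148, 0.691, -0.707, -0.
[... 652 characters left out ...]
.0] ztop 0.016 rect c [ 552.4 -337.4] [145.4 145.8] 21.2
low_ring 0.54 [300.0, 234.0, 319.0, 256.0] ztop 0.025 rect c [ 682.1 -126.5] [38.3 37.8] 75.5
driving_head 0.7 [284.0, 190.0, 308.0, 217.0] ztop 0.061 rect c [683.   -6.9] [17.8 21.6] 83.5
driving_head 0.6 [246.0, 234.0, 280.0, 264.0] ztop 0.033 rect c [ 577.8 -123.7] [67.5 64.2] 62.9
tin 0.89 [274.0, 162.0, 295.0, 188.0] ztop 0.045 rect c [672.9 108.7] [59.1 59.2] 22.5
tin 0.17 [233.0, 157.0, 253.0, 192.0] ztop 0.054 rect c [565.  121.9] [56.7 52.9] 83.8
core_1 0.84 [189.0, 194.0, 211.0, 226.0] ztop 0.054 rect c [446.4  -0.7] [57.2 53.9] 87.5
core_1 0.68 [233.0, 159.0, 253.0, 190.0] ztop 0.054 rect c [565.1 121.9] [56.7 53.1] 83.8
0.9
```

View pics/top1.png

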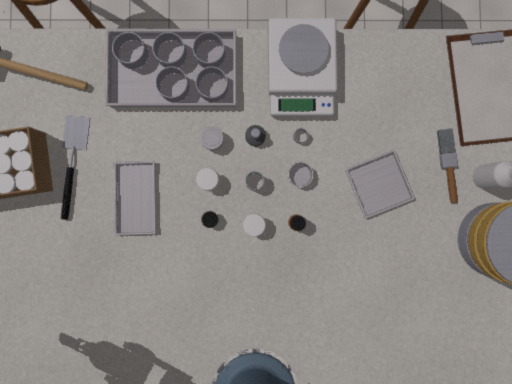

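View pics/side1.png

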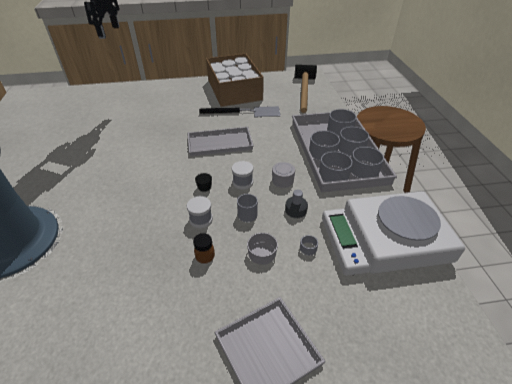

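The top view shows the stock, with x running up the image and y to the left:

| Thing | Pixel (top view) |
|---|---|
| tin | (212,138) |
| driving head | (255,135) |
| low ring | (302,137) |
| core | (207,180) |
| tall ring | (257,183) |
| dish | (301,176) |
| core | (254,226) |
| oblong tray | (136,199) |
| square tray | (380,185) |

The side view agrees, and there is a scale just behind the low ring. The heights and sizes match the spec to within 1–3 mm.

```bash
cat >> h.py <<'E'
def measure(xy, ztop, r):
    """centre of the flat top/rim near xy, from the top camera, and size of its bounding rectangle"""
    _,d=read_camera("top"); W=cloud("top",d)
    k=(d>0)&(np.hypot(W[...,0]-xy[0],W[...,1]-xy[1])<r)&(np.abs(W[...,2]-ztop-.002)<.006)
    c,wh,_=cv2.minAreaRect((W[k][:,:2]*1000).astype(np.float32))
    return np.array(c)/1000, np.round(wh,1)
def rot(a):  # tool down, fingers close along world angle a
    y=np.array([np.cos(a),np.sin(a),0]); z=np.array([0,0,-1.]); return np.column_stack([np.cross(y,z),y,z])
def best(p,a):
    q0=np.array(current_qpos()); c=[]
    for b in (a,a+np.pi):
        q=solve_ik(p,rot(b))
        if q is not None: c.append((np.abs(np.array(q)-q0).max(),b))
    return rot(min(c)[1])
HI=.17
def goto(xy,a):
    p=[*xy,HI]; R=best(p,a); move_ptp(p,R)
def pick(xy,a,w,tip,open_=.085,squeeze=40):
    """w: width gripped, tip: height of the finger tips when gripping"""
    z=tip-.013*(w/.085)**1.4
    grip(open_); goto(xy,a); movel([*xy,z],speed=.12); grip(w-.01,squeeze)
    print("opening",round(current_opening(),4),"finger",np.round(current_finger_force(),1))
    movel([*xy,HI],speed=.15); print("held",round(current_opening(),4),"t",current_time_s()); return z
def place(xy,a,z,open_):
    goto(xy,a); movel([*xy,z+.012],speed=.13)
    s=movel([*xy,z-.003],speed=.02,stop_force=4); print("touch",s,"dz",round(current_position()[2]-z,4))
    grip(open_); movel([*xy,HI],speed=.15); print("t",current_time_s())
OB=np.array([.518,.3165]); OA=np.radians(1.4); SQ=np.array([.5525,-.3379]); SA=np.radians(21.3)
def intray(c,a,x,y): return c+np.array([[np.cos(a),-np.sin(a)],[np.sin(a),np.cos(a)]])@[x,y]
E
python3 - <<'E'
from h import *
W=np.load("topW.npy")
k=(abs(W[...,0]-.5)<.2)&(abs(W[...,1])<.2); z=W[k][:,2]; print("table z",np.median(z))
k=(abs(W[...,0]-.78)<.09)&(abs(W[...,1]+.12)<.06); p=W[k]; k=p[:,2]>.025;print("scale xmin",np.percentile(p[k][:,0],1),"zmax",np.percentile(p[:,2],98))
for n,xy,zt,r in [("dish",(.578,-.1235),.032,.045),("tall",(.561,-.002),.05,.04),("low",(.682,-.1265),.025,.035),("head",(.684,-.005),.062,.03),("tin",(.674,.11),.043,.045)]:
    print(n,*measure(xy,zt,r))
c,_=measure((.578,-.1235),.032,.045); c=(c+[.5775,-.124])/2
z=pick(c,OA,.066,.014,squeeze=30)
place(intray(OB,OA,-.035,0),OA,z+.003,.078)
goto((.561,-.002),OA)
print(measure(intray(OB,OA,-.035,0),.035,.05), intray(OB,OA,-.035,0))
im,_=read_camera("side"); cv2.imwrite("pics/s2.png",im)
E
```

```text
table z 0.0006165264962212369
scale xmin 0.7361953373271215 zmax 0.07864507622712691
dish [ 0.57783374 -0.12299723] [64.2 64. ]
tall [ 0.56165063 -0.00133895] [46.8 47.1]
low [ 0.68317267 -0.12743197] [38.1 37.8]
head [ 0.68503485 -0.00435056] [21.2 20.8]
tin [0.67543298 0.11090096] [58.8 58.1]
opening 0.0647 finger 33.3
held 0.0646 t 7.4333
touch True dz 0.0013
t 12.4667
(array([0.48410519, 0.31547635]), array([66.6, 65.1])) [0.48301045 0.31564487]
```

View pics/s2.png

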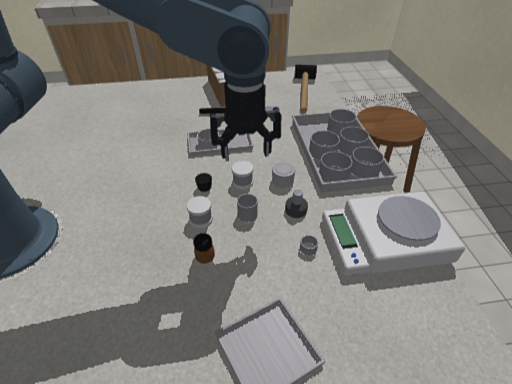

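The dish sits in the near end of the oblong tray, centred 1 mm from the commanded spot. The picture shows the arm above the tray at about (245,130) and everything else undisturbed. Next come the tall ring and the driving head.

```bash
python3 - <<'E'
from h import *
z=pick(np.array([.5609,-.0017]),OA,.050,.034,open_=.08,squeeze=50)
place(np.array([.4834,.3156]),OA,z+.006,.064)
a=OA+np.pi/2
z=pick(np.array([.6844,-.0050]),a,.024,.037,open_=.07,squeeze=70)
place(intray(OB,OA,.055,0),a,z+.003,.05)
goto((.675,.11),SA+np.pi/2)
im,_=read_camera("side"); cv2.imwrite("pics/s3.png",im[90:290,120:390].repeat(2,0).repeat(2,1))
im,_=read_camera("top"); cv2.imwrite("pics/t3.png",im[110:260,80:330].repeat(3,0).repeat(3,1))
print(measure((.4834,.3156),.056,.035),measure((.4834,.3156),.035,.04),measure(intray(OB,OA,.055,0),.065,.03),measure(intray(OB,OA,.055,0),.027,.04),intray(OB,OA,.055,0))
E
```

```text
opening 0.0481 finger 51.7
held 0.0487 t 17.1083
touch True dz 0.0011
t 21.3833
opening 0.022 finger 68.4
held 0.0218 t 25.85
touch True dz 0.0006
t 30.2167
(array([0.48473694, 0.31539215]), array([48.3, 47.9])) (array([0.48415305, 0.31509933]), array([65.5, 65.4])) (array([0.57225012, 0.31740903]), array([20.8, 20.5])) (array([0.57214655, 0.31771393]), array([53. , 54.2])) [0.57298358 0.31784377]
```

View pics/t3.png

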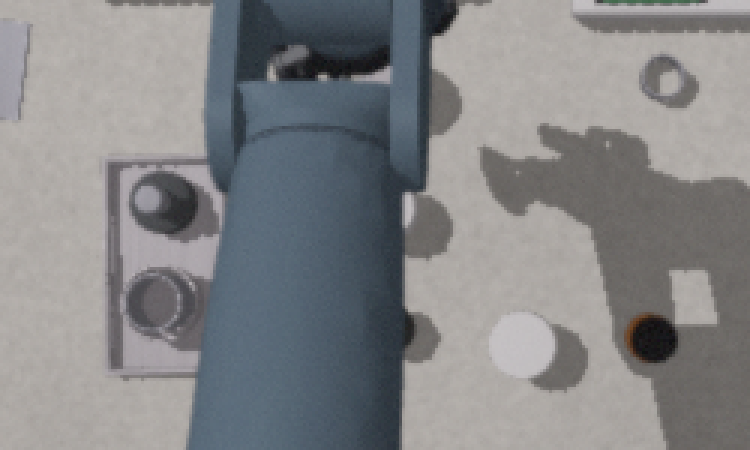

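View pics/s3.png

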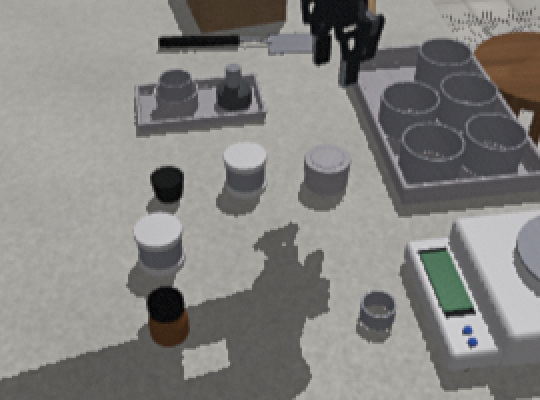

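Both pictures show the tall ring inside the dish, at about (165,300) in the top crop, and the driving head upright beside it at (160,200). The ring and dish centres are 0.6 mm apart. Next come the tin and the low ring.

```bash
python3 - <<'E'
from h import *
a=SA+np.pi/2
z=pick(np.array([.6742,.110]),a,.062,.024,squeeze=40)
place(intray(SQ,SA,-.03,0),a,z+.003,.078)
b=np.pi/2
z=pick(np.array([.6826,-.1270]),b,.040,.0095,open_=.065,squeeze=40)
place(intray(SQ,SA,.034,0),a,z+.003,.055)
movej([1.068,.245,1.558,0,1.339,-.174])
for cam,s in (("side",np.s_[90:384,120:390]),("top",np.s_[110:260,80:430])):
    im,_=read_camera(cam); cv2.imwrite(f"pics/{cam}4.png",im[s].repeat(2,0).repeat(2,1))
for n,xy,zt,r in [("tin",intray(SQ,SA,-.03,0),.046,.04),("low",intray(SQ,SA,.034,0),.028,.026),("dish",(.484,.3155),.035,.045),("ring",(.484,.3155),.056,.035),("head",(.572,.3175),.065,.03),("c1",(.566,.1214),.054,.04),("c2",(.447,.0008),.054,.04)]: print(n,*measure(xy,zt,r),xy)
E
```

```text
opening 0.0606 finger 43.9
held 0.0607 t 35.0917
touch True dz 0.0011
t 40.1167
opening 0.039 finger 40.4
held 0.039 t 44.5917
touch True dz 0.0011
t 48.8833
tin [ 0.52531354 -0.3481076 ] [59.7 60.2] [ 0.52454926 -0.34879754]
low [ 0.58486957 -0.32494571] [38.1 37.5] [ 0.5841775  -0.32554946]
dish [0.48405899 0.31527274] [66.  65.1] (0.484, 0.3155)
ring [0.48431555 0.31527277] [49.1 48.6] (0.484, 0.3155)
head [0.57206799 0.31758853] [20.6 20.8] (0.572, 0.3175)
c1 [0.56575262 0.1214298 ] [54.6 54.7] (0.566, 0.1214)
c2 [0.4467392  0.00045459] [54.1 53.9] (0.447, 0.0008)
```

View pics/side4.png

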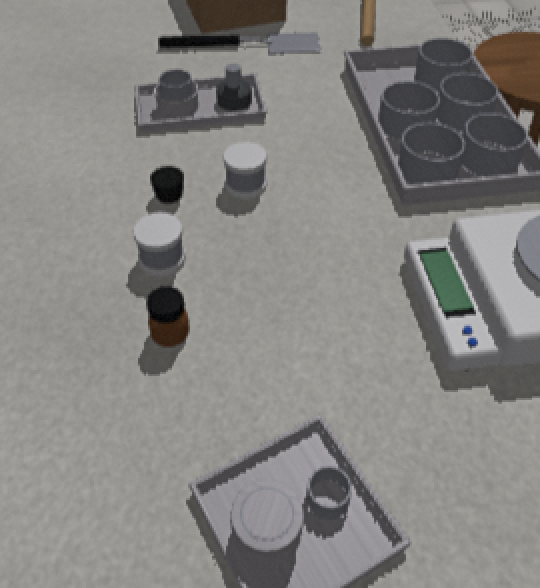

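View pics/top4.png

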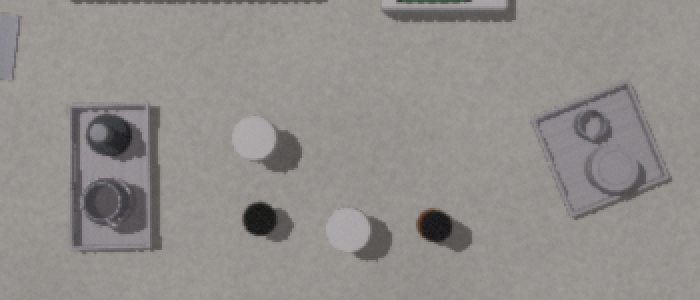

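Both trays are filled as asked, with all heights and centres within about 1 mm. The tin is at (615,168) and the low ring at (592,125) in the top crop, and the cores have not moved.

```bash
python3 -c "
from station import *
print(close_job())"
```

```text
the job is handed in; nothing more can be done
None
```

Both kits are made up and the job is handed in: every item measured in place in its tray within about 1 mm, the two cores did not move, and the last placement finished at about 49 s of the 134 s allowed; no verdict came back.

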